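# Hold a check ball in the drying air

## Robot

A 6-joint arm with a two-finger parallel gripper is mounted at the origin on the work surface. World frame = base frame: x ahead of the robot, y to its left, z up, the work surface at z = 0. Lengths are in m, angles in rad, forces in N, time in s.
With the tool pointing down it reaches from about 0.425 to 0.925 m from the base axis. Payload 12.5 kg.
Tool frame: the origin (TCP) lies midway between the tips of the shut fingers; the grasp point (between the pads) lies 19 mm behind it; y points along the fingers, z is the direction in which the jaws open and shut, and the axes are right-handed (so a half turn about y gives the same grasp; the last joint's range is limited). The gripper opens to 85 mm and grips with 20 to 120 N. Pads are 22 mm wide; open, the fingers measure 114 mm over their backs; the gripper's body (76 mm by 85 mm) begins 54 mm behind the grasp point. The pads swing forward as they close: fully open they stand 13 mm farther back than shut.
Start: joints at [1.157, 0.491, 1.559, -0, 1.092, -0.106], TCP at [0.189, 0.596, 0.231] pointing down, gripper open.
Joint ranges: [-3.1, 3.1], [-0.84, 2.19], [0.05, 2.79], [-1.13, 4.28], [0.06, 2.93], [-2.69, 2.69]. Speed limits (rad/s): [2.22, 2.22, 2.79, 3.14, 3.14, 3.14].

## Interface

Orientations are given as [roll, pitch, yaw] about the fixed x, y, z axes, in that order (R = Rz(yaw) Ry(pitch) Rx(roll)).
In Python, from rig import arm gives the robot as it stands.
- The arm moves only by the tool carry_out, never from a script. Its arguments are lists of equal length, an entry for each row: "slide": the shift along the tool's x, y, z in units of 60 mm (1.0 is 60 mm), a list of three; "turn": the turn about the tool's y in units of 6 degrees (1.0 is 6 degrees). A call has 1 to 12 rows; each row shifts and turns the commanded pose from where the row before left it, along the tool's axes as they then stand; what a row does not reach is not made up. A row lasts 1/8 s, in which the tool goes at most 62.5 mm and 10.7 degrees, less where a joint would pass 70% of its speed; a pose out of reach is approached as far as the arm can. A call is refused whole if a number of a shift passes 1 or a number of a turn 1, either way. A call with a gripper value outside its range is refused whole. "claw" is the closure, from 0 (fully open) to 1 (shut), set as the call begins (left out, the last holds). The fingers move at their own pace and stop on an object; "grip_force" is the grip in N (left out, the last holds). Time passes only in rows, so rows that do not move let the fingers close. It gives the time, the measured TCP pose, the force and the opening at its end, in the units of the state.
- arm.get_obs(): the state, without advancing time (a new reading comes with each control period).
- arm.snapshot(name): name is "scene" or "top" or "wrist"; returns a dict with "pixels" (420x560x3 uint8, red, green, blue), "fx", "fy", "cx", "cy" (pixels), "R" (3x3) and "t" (3): a world point X has camera coordinates R X + t; the wrist camera has in their place "mount" (4x4, takes a point from camera to tool coordinates, whose origin is the TCP and whose axes are the tool frame's). Camera axes: x right, y down, z forward; pixel columns grow to the right and rows downward; lengths in m; the calibration is good to about 2 mm. A picture is of the moment at which its call begins: read the wrist's pose just before it. There is no depth.
- arm.close_job(): hands the job in, once; it reports no verdict.
The state is a dict: "clock": time; "joint_positions": joint angles; "joint_vel": joint speeds; "joint_efforts": joint torques, N m; "ee_pos": TCP position; "eef_rot": TCP orientation; "contact_force": force on the tool from outside, world axes, zero at the start; "moment": the same for the moment, N m; "opening": finger opening in m.
Only numpy, scipy, OpenCV 4.12 (cv2) and the standard library are available. Lean on these libraries where they do the work, as an engineer would, in place of code of your own. Each camera call takes 0.05 s, during which the arm holds its last target.

## Task

Set the red lever of the drying-air valve half open (45 degrees) and let go of it. Then lift the blue dish by its upright orange handle, keeping it level with the steel ball in its middle, and turn it a quarter turn anticlockwise seen from above, so that the handle no longer stands between nozzle and ball but points to the yellow mark on the near side of the resting place. Finish while holding the dish still in the air, level, straight above its resting place with the ball at the height of the nozzle; leave the other things alone.

Things in the scene. Friction and masses are not known exactly. Their poses are not given: they have to be found in the camera images.
- station: fixed air station: grey base plate 8 mm thick, x -85..85, y -85..335 mm. Origin: on the table under the centre of the resting place (black disc, 144 mm across, flush with the plate). x away from the robot, y along the plate to nozzle and valve, z up; turned by up to 0.2 rad. Nozzle post at (0, 195). Valve body at (40, 250), 36 x 44 mm, up to z 60, spindle to 70 mm
- nozzle_tip (a point): tip of the brass air nozzle, 155 mm from the resting place's centre, 100 mm above the table, blowing to station -y; axes as the station
- rest (a point): centre of the resting place, on the plate's top, 8 mm above the table. A yellow stripe on the plate 72 mm from it, to station -x, is where the handle shall point at the end (another yellow stripe, below the lever, shows half open)
- valve (a joint): valve lever angle, rad: 0 shut, lever pointing to the station's -x (to the robot); it grows clockwise seen from above to 1.571 fully open, lever pointing to +y; 0.785 is half open. Friction 0.12 N m, it stays where it is left
- valve_axis (a point): on the valve lever's upright turning axis, 85 mm above the table; station axes
- valve_grip (a point): middle of the red upright grip block on the valve lever, 80 mm from the turning axis, 85 mm above the table. The block is 46 mm long along the lever, 14 mm wide, 30 mm tall (from 70 to 100 mm above the table), free below. The point's -x axis points outward along the lever, z up
- dish: loose round blue dish, 95 mm across, 22 mm high, about 0.2 kg, on the resting place (underside 8 mm above the table). Inside it slopes as a shallow cone (11 degrees) to a white spot in its middle, 6.5 mm above its underside. Origin: centre of its underside; x points to its handle, z up. Handle starts towards the nozzle (station +y) within 0.2 rad, dish up to 14 mm off centre
- dish_handle (a point): on the dish's orange handle, an upright block 16 mm thick (dish x), 36 mm wide (dish y), reaching from the dish's underside to 70 mm above it. The point lies in the block's middle plane, 60 mm from the dish's centre, 52 mm above its underside. Axes as the dish
- ball: loose steel ball, 25 mm across, 64 g, resting in the middle of the dish. Its origin is a point on its skin, lowest at the start
- ball_center (a point): centre of the ball; 19 mm above the dish's underside, 32 mm is its top, when it lies in the middle
- bearing: bystander: steel bearing ring, 52 mm across, 15 mm high, lying beside the station. Origin: centre of its underside
- carton: bystander: yellow and red carton 45 x 60 x 50 mm beside the station. Origin: centre of its underside
- plug: bystander: spark plug lying on the table beside the station, 82 mm long, 20 mm thick. Origin: underside, near its middle
- cup: bystander: white mug, 76 mm across, 80 mm high. Origin: centre of its underside
- bottle: bystander: black bottle, 68 mm across, 190 mm high. Origin: centre of its underside
- remote: bystander: black remote control, 50 x 160 x 20 mm. Origin: centre of its underside
Mind the look-alikes: they are no part of the job. There is more than one size of the dish; the one meant has the size given above.

How it is judged:
By the outcome, as a careful person would: the job done as asked, in the order asked, and still so for the second after the job is handed in, while the arm keeps its last pose, push and grip.
It also fails if it takes over 51 s, if anything falls off the work surface, if the arm or the gripper's body presses on something with over 40 N, if the wrist force passes 120 N, or if a joint passes its speed limit or range.

## Working session

There is one attempt and no reset: what is moved stays moved. The work goes in short steps, Python scripts to look and compute and a tool call to move; the robot and the scene stay as the last step left them, time stands still between calls to the robot, and variables do not carry over. Pictures are saved under pics/ and viewed, and the job is handed in when it is done.

Besides the shell and the picture viewer there is one more tool, called as name([rows], argument=value, ...), one row to a line, values as JSON. carry_out: Moves the arm, as the interface text tells. Its arguments: {"type":"object","properties":{"slide":{"type":"array","items":{"type":"array","items":{"type":"number"}}},"turn":{"type":"array","items":{"type":"number"}},"claw":{"type":"number"},"grip_force":{"type":"number"}},"required":["slide","turn"]}

```bash
ls; mkdir -p pics
python3 - <<'E'
from rig import arm
import cv2,json
o=arm.get_obs();print(o)
for n in ["scene","top","wrist"]:
    s=arm.snapshot(n);cv2.imwrite(f"pics/{n}0.png",s["pixels"][:,:,::-1]);print(n,{k:(v.tolist() if hasattr(v,'tolist') else v) for k,v in s.items() if k!="pixels"})
E
```

```text
pics
{'clock': 0.0, 'joint_positions': array([ 1.15740278e+00,  4.91571684e-01,  1.55944262e+00, -1.78737344e-05,
        1.09170691e+00, -1.05565125e-01]), 'joint_vel': array([ 0.00043055,  0.00021259,  0.00087753,  0.00011881,  0.0009388 ,
       -0.00102738]), 'joint_efforts': array([-2.13305117e-03, -6.18470550e+01, -2.61584204e+01, -1.72397877e-04,
        4.24681828e-03,  7.29818885e-05]), 'ee_pos': array([0.1892396 , 0.59542706, 0.23072256]), 'eef_rot': array([-1.57192028e+00,  1.03151809e-04, -3.07820227e-01]), 'contact_force': array([-0.83203077,  0.04581747, -0.3264123 ]), 'moment': array([-0.03328217, -0.00277461,  0.05756184]), 'opening': 0.08574457140976927}
scene {'fx': 386.0727423257053, 'fy': 386.0727423257053, 'cx': 279.33494929772775, 'cy': 203.93222112282464, 'R': [[-0.48942139066119, 0.8719553609631043, -0.012670866228045202], [0.6787500249285954, 0.37177383001609265, -0.6333108422998901], [-0.5475080876322265, -0.3185562239273743, -0.7737937878882423]], 't': [0.27382817846155544, -0.2876220246719383, 1.2968405732415274]}
top {'fx': 510.82680780856947, 'fy': 510.82680780856947, 'cx': 280.33994447189576, 'cy': 205.06937803596955, 'R': [[0.024566409866312724, -0.9996844847297814, -0.005236649389766855], [-0.9819827594697496, -0.023148975417483564, -0.18754728748050836], [0.1873668903794265, 0.009749662951700192, -0.9822416161321369]], 't': [-0.02631689400298799, 0.5321263939739287, 1.5284317255783542]}
wrist {'fx': 296.46045277694384, 'fy': 296.46045277694384, 'cx': 282.41006328921713, 'cy': 215.83232530180095, 'mount': [[-0.0004010521935432082, 0.9567706657762439, 0.29084314031315467, -0.07298215423565099], [-9.982548710511541e-05, -0.29084320055857454, 0.9567707263099731, -0.14204215806325504], [0.999999914596, 0.00035468144035142023, 0.0002121534013201611, 0.00017711624899996448], [0.0, 0.0, 0.0, 1.0]]}
```

View pics/scene0.png

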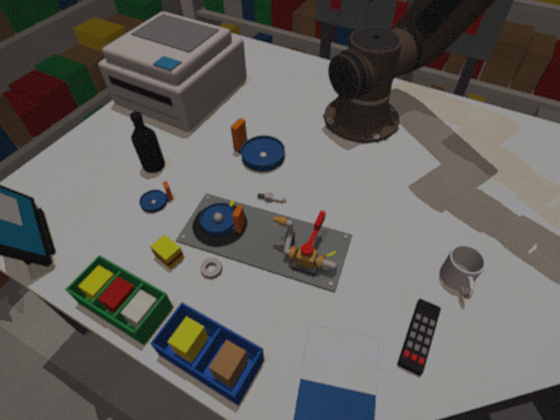

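View pics/top0.png

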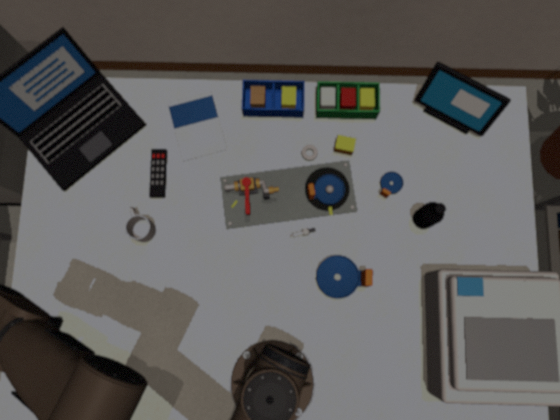

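View pics/wrist0.png

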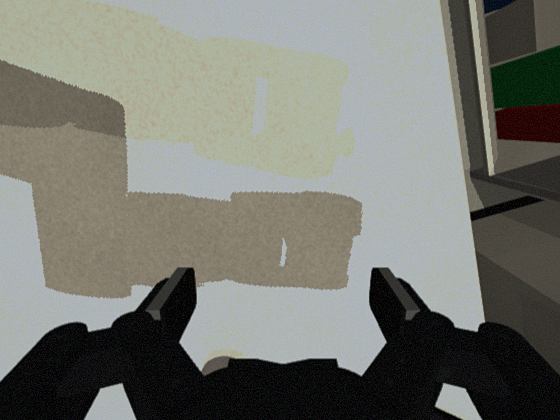

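Run:
```python
import cv2
a=cv2.imread("pics/top0.png");cv2.imwrite("pics/topz.png",cv2.resize(a[150:240,205:370],None,fx=4.8,fy=4.8,interpolation=cv2.INTER_CUBIC))
a=cv2.imread("pics/scene0.png");cv2.imwrite("pics/scenez.png",cv2.resize(a[180:295,170:365],None,fx=4.1,fy=4.1,interpolation=cv2.INTER_CUBIC))
```

```text
(no output)
```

View pics/topz.png

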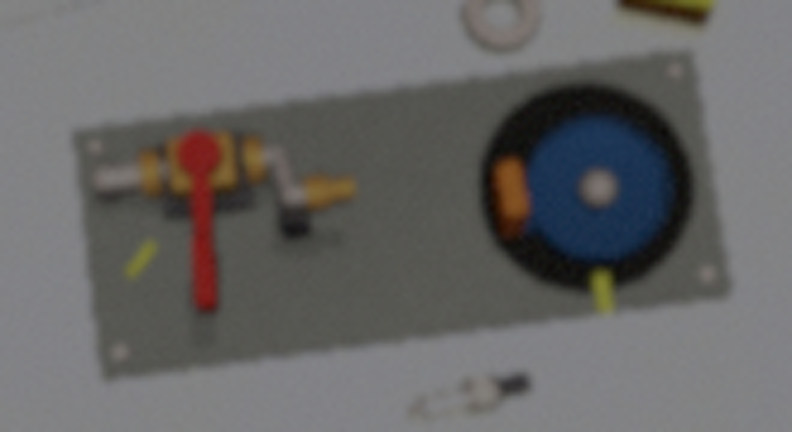

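View pics/scenez.png

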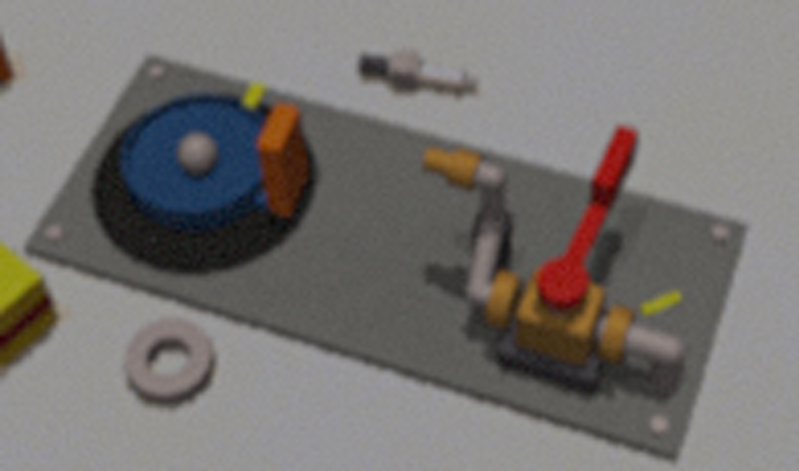

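```bash
cat > h.py <<'E'
import numpy as np, cv2
from scipy.optimize import least_squares
from scipy.spatial.transform import Rotation as Ro
CAM={"scene":dict(f=386.0727423257053,c=(279.33494929772775,203.93222112282464),R=np.array([[-0.48942139066119, 0.8719553609631043, -0.012670866228045202], [0.6787500249285954, 0.37177383001609265, -0.6333108422998901], [-0.5475080876322265, -0.3185562239273743, -0.7737937878882423]]),t=np.array([0.27382817846155544, -0.2876220246719383, 1.2968405732415274])),
"top":dict(f=510.82680780856947,c=(280.33994447189576,205.06937803596955),R=np.array([[0.024566409866312724, -0.9996844847297814, -0.005236649389766855], [-0.9819827594697496, -0.023148975417483564, -0.18754728748050836], [0.1873668903794265, 0.009749662951700192, -0.9822416161321369]]),t=np.array([-0.02631689400298799, 0.5321263939739287, 1.5284317255783542]))}
M=np.array([[-0.0004010521935432082, 0.9567706657762439, 0.29084314031315467, -0.07298215423565099], [-9.982548710511541e-05, -0.29084320055857454, 0.9567707263099731, -0.14204215806325504], [0.999999914596, 0.00035468144035142023, 0.0002121534013201611, 0.00017711624899996448], [0.0, 0.0, 0.0, 1.0]])
def wristcam(pos,rpy):
    T=np.eye(4);T[:3,:3]=Ro.from_euler('xyz',rpy).as_matrix();T[:3,3]=pos
    W=np.linalg.inv(T@M)
    return dict(f=296.46045277694384,c=(282.41006328921713,215.83232530180095),R=W[:3,:3],t=W[:3,3])
def proj(c,X):
    p=np.atleast_2d(X)@c["R"].T+c["t"];return c["f"]*p[:,:2]/p[:,2:]+np.array(c["c"])
def ray_at_z(c,uv,z):
    d=c["R"].T@np.array([(uv[0]-c["c"][0])/c["f"],(uv[1]-c["c"][1])/c["f"],1]);o=-c["R"].T@c["t"]
    return o+d*(z-o[2])/d[2]
def st(p,P):
    x,y,a=p;P=np.atleast_2d(P);c,s=np.cos(a),np.sin(a)
    return np.c_[x+c*P[:,0]-s*P[:,1],y+s*P[:,0]+c*P[:,1],P[:,2]]
E
python3 - <<'E'
from h import *
T=lambda z:((np.array(z,float)+.5)/4.8-.5+[205,150])
S=lambda z:((np.array(z,float)+.5)/4.1-.5+[170,180])
C=np.array([[85,335,8],[85,-85,8],[-85,-85,8],[-85,335,8],[0,0,8]])/1000
t=T([(74,130),(692,52),(731,293),(105,379),(587,188)]);s=S([(678,450),(27,243),(150,57),(747,225),(204,183)])
for cams in (("top",),("scene",),("top","scene")):
  f=lambda p:np.concatenate([(proj(CAM[k],st(p,C))-dict(top=t,scene=s)[k]).ravel() for k in cams])
  r=least_squares(f,[.5,0,0]);print(cams,r.x,np.round(r.fun.reshape(-1,2),1).tolist())
p=r.x
# nozzle, lever checks
for n,P in dict(noz=[0,155,100],grip=[-40,250,85],axis=[40,250,85]).items():
  W=st(p,np.array(P)/1000);print(n,W,proj(CAM["top"],W)*1,"zoomtop",(proj(CAM["top"],W)-[205,150])*4.8,"zs",(proj(CAM["scene"],W)-[170,180])*4.1)
# dish
print("ball top",ray_at_z(CAM["top"],T((599,188)),.027),"scene",ray_at_z(CAM["scene"],S((197,152)),.027))
print("handle top",ray_at_z(CAM["top"],T((512,189)),.078),"scene",ray_at_z(CAM["scene"],S((280,127)),.078))
E
```

```text
('top',) [ 0.59742592 -0.16055389  0.15781646] [[-0.3, 0.0], [0.3, -0.7], [0.7, 0.5], [-0.7, 0.2], [0.1, -0.1]]
('scene',) [ 0.59432471 -0.1597471   0.16050661] [[0.3, 1.3], [-0.9, 0.8], [-0.5, -1.2], [0.5, -1.0], [0.5, -0.8]]
('top', 'scene') [ 0.59564483 -0.15996346  0.15939802] [[-0.5, 0.7], [0.1, -0.2], [0.5, 1.0], [-0.9, 0.9], [-0.1, 0.5], [-0.1, 1.8], [-1.3, 1.1], [-0.8, -0.9], [0.3, -0.5], [0.2, -0.5]]
noz [[ 0.57104262 -0.0069284   0.1       ]] [[278.38392408 189.376383  ]] zoomtop [[352.24283556 189.00663839]] zs [[425.70457419 157.44269445]]
grip [[0.51647093 0.08051833 0.085     ]] [[249.02225004 207.43902617]] zoomtop [[211.30680022 275.70732563]] zs [[602.99976474 165.09221687]]
axis [[0.59545678 0.09321625 0.085     ]] [[245.79523049 181.87965955]] zoomtop [[195.81710636 153.02236585]] zs [[561.47640599 274.19214268]]
ball top [ 0.59301947 -0.16668885  0.027     ] scene [ 0.58949976 -0.16711971  0.027     ]
handle top [ 0.57953216 -0.10694227  0.078     ] scene [ 0.57854817 -0.10546924  0.078     ]
```

```bash
cat >> h.py <<'E'
def plan(o,target,yaw=None,n=None,step=.055):
    "shift first in current tool axes, total units and per row"
    R=Ro.from_euler('xyz',o["eef_rot"]).as_matrix();d=R.T@(np.array(target)-o["ee_pos"])/.06
    n=n or int(np.ceil(np.linalg.norm(d)*.06/step));print("pos",o["ee_pos"].round(4),"rpy",o["eef_rot"].round(4),"F",o["contact_force"].round(2),"t",round(o["clock"],2),"open",round(o["opening"],4))
    print("total",d.round(4),"rows",n,"per row",(d/max(n,1)).round(4))
    if yaw is not None:
        a=(o["eef_rot"][2]-yaw+np.pi)%(2*np.pi)-np.pi;print("turn units",round(np.rad2deg(a)/6,3))
E
python3 - <<'E'
from h import *
from rig import arm
plan(arm.get_obs(),[.505,.081,.2],.159)
E
```

```text
pos [0.1893 0.5955 0.2309] rpy [-1.5716e+00  1.0000e-04 -3.0780e-01] F [-1.19  0.09  0.49] t 0.15 open 0.0853
total [ 7.6127  0.5193 -6.5772] rows 11 per row [ 0.6921  0.0472 -0.5979]
turn units -4.458
```

carry_out([
  [0.69,0.05,-0.6],
  [0.69,0.05,-0.6],
  [0.69,0.05,-0.6],
  [0.69,0.05,-0.6],
  [0.69,0.05,-0.6],
  [0.69,0.05,-0.6],
  [0.69,0.05,-0.6],
  [0.69,0.05,-0.6],
  [0.69,0.05,-0.6],
  [0.69,0.05,-0.6],
  [0.69,0.02,-0.6],
], turn=[0,0,0,0,0,0,0,0,0,0,0], claw=0.4)

```text
clock: 1.52
ee_pos: [0.504, 0.0785, 0.1999]
eef_rot: [-1.571, 0.0, -0.308]
contact_force: [-0.2, 0.1, 0.7]
opening: 0.0512
```

carry_out([
  [0,0,0],
  [0,0,0],
  [0,0,0],
  [0,0,0],
  [0,0,0],
  [0,0,0],
  [0,0,0],
], turn=[-1,-1,-1,-1,-0.46,0,0])

```text
clock: 2.4
ee_pos: [0.5033, 0.0803, 0.2]
eef_rot: [-1.571, 0.0, 0.158]
contact_force: [0.1, 1.2, 0.8]
opening: 0.0514
```

Run:
```python
from h import *
from rig import arm
o=arm.get_obs();plan(o,[.505,.081,.2],.159)
s=arm.snapshot("wrist")["pixels"][:,:,::-1];cv2.imwrite("pics/w1.png",s)
np.savez("w1.npz",p=o["ee_pos"],r=o["eef_rot"])
c=wristcam(o["ee_pos"],o["eef_rot"]);p=[ 0.5956,-0.15996,0.1594]
for n,P in dict(noz=[0,155,100],grip=[-40,250,85],axis=[40,250,85],c1=[-85,335,8],c2=[85,335,8]).items(): print(n,proj(c,st(p,np.array(P)/1000)))
```

```text
pos [0.5033 0.0803 0.2   ] rpy [-1.5707e+00  1.0000e-04  1.5820e-01] F [0.11 1.18 0.83] t 2.4 open 0.0514
total [0.0295 0.0007 0.0072] rows 1 per row [0.0295 0.0007 0.0072]
turn units -0.008
noz [[175.15340626 271.31007954]]
grip [[280.12470206 224.02109827]]
axis [[280.37336648 300.49795257]]
c1 [[356.49847576 163.94329482]]
c2 [[346.99829692 297.24574963]]
```

View pics/w1.png

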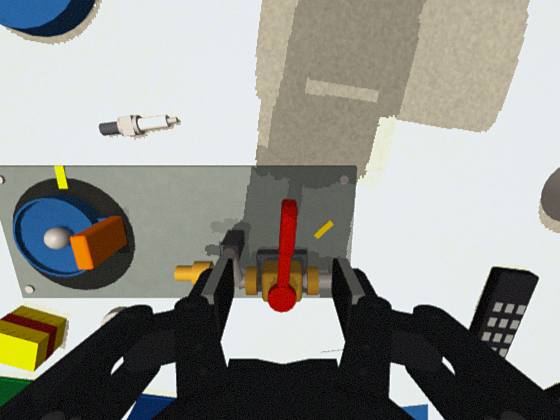

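Run:
```python
import cv2
a=cv2.imread("pics/w1.png");cv2.imwrite("pics/w1a.png",cv2.resize(a[155:315,165:365],None,fx=3.75,fy=3.75,interpolation=cv2.INTER_CUBIC))
cv2.imwrite("pics/w1b.png",cv2.resize(a[155:305,0:190],None,fx=4,fy=4,interpolation=cv2.INTER_CUBIC))
```

```text
(no output)
```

View pics/w1a.png

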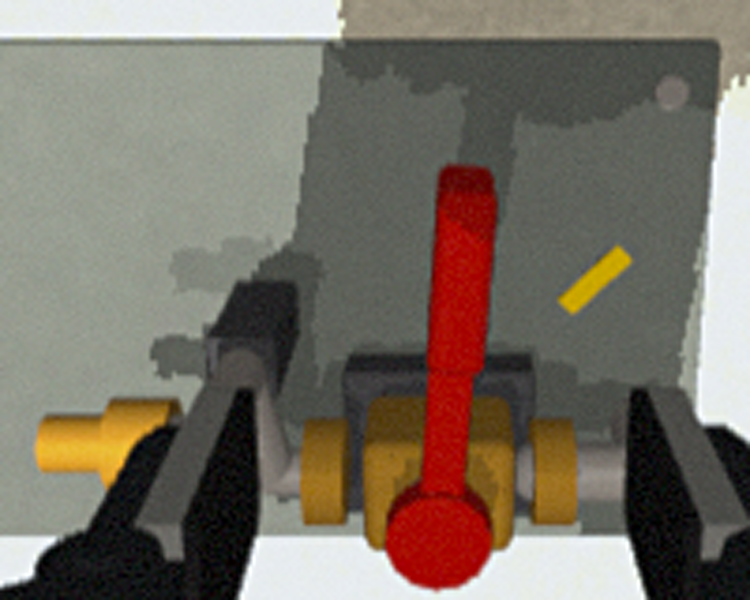

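View pics/w1b.png

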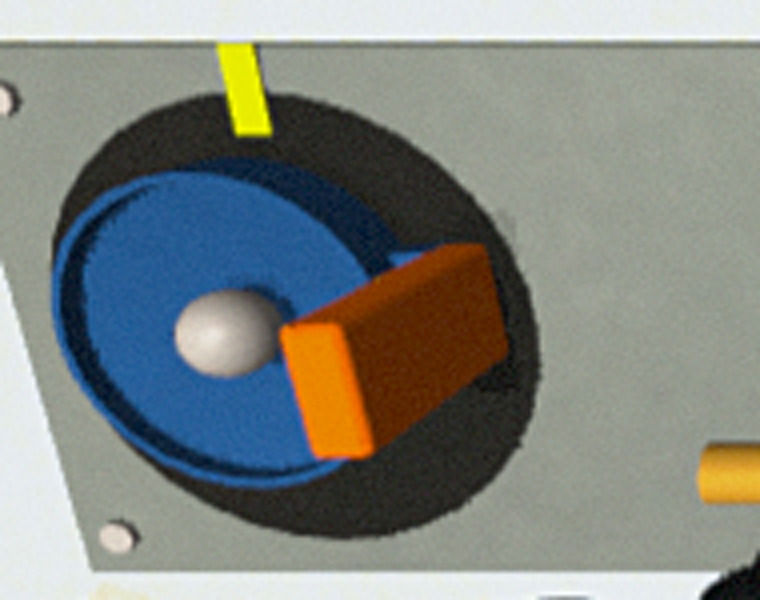

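Run:
```python
from h import *
d=np.load("w1.npz");c=wristcam(d["p"],d["r"])
A=lambda z:(np.array(z,float)+.5)/3.75-.5+[165,155]
B=lambda z:(np.array(z,float)+.5)/4-.5+[0,155]
# station
C=np.array([[85,-85,8],[-85,335,8]])/1000
obs=np.array([B((92,570)),A((719,42))]);
print([ray_at_z(c,u,.008) for u in obs])
f=lambda p:(proj(c,st(p,C))-obs).ravel()
r=least_squares(f,[.6,-.16,.16]);p=r.x;print("station wrist",p,r.fun)
inv=lambda W:(np.array([[np.cos(p[2]),np.sin(p[2])],[-np.sin(p[2]),np.cos(p[2])]])@(W[:2]-p[:2])*1000).round(1)
for n,u,z in [("out",A((468,196)),.1),("in",A((455,370)),.1),("hub",A((438,540)),.092),("stripe1",A((625,255)),.008),("stripe2",A((567,305)),.008),("noztip",A((38,444)),.1),("ball",B((227,333)),.027),("hand",B((327,390)),.078),("h1",B((281,328)),.078),("h2",B((345,322)),.078),("h3",B((373,455)),.078),("h4",B((313,458)),.078),("rs1",B((236,43)),.008),("rs2",B((253,135)),.008)]:
  W=ray_at_z(c,u,z);print(n,W.round(4),inv(W))
```

```text
[array([ 0.69192579, -0.22725445,  0.008     ]), array([0.46057878, 0.15763817, 0.008     ])]
station wrist [ 0.5965063  -0.15859474  0.15777591] [-1.40476096  1.05849537  1.2236164  -0.40142611]
out [0.4951 0.0852 0.1   ] [-61.8 256.7]
in [0.5377 0.0892 0.1   ] [-19.1 254. ]
hub [0.5887 0.0932 0.092 ] [ 31.9 249.9]
stripe1 [0.5306 0.1437 0.008 ] [-17.6 308.8]
stripe2 [0.5501 0.1287 0.008 ] [ -0.7 291.1]
noztip [ 0.5728 -0.0072  0.1   ] [  0.4 153.3]
ball [ 0.5922 -0.1654  0.027 ] [-5.4 -6. ]
hand [ 0.5774 -0.1045  0.078 ] [-10.4  56.5]
h1 [ 0.5628 -0.1147  0.078 ] [-26.4  48.7]
h2 [ 0.5588 -0.0996  0.078 ] [-27.9  64.2]
h3 [ 0.5933 -0.0939  0.078 ] [ 7.  64.4]
h4 [ 0.5964 -0.1085  0.078 ] [ 7.8 49.5]
rs1 [ 0.5127 -0.1717  0.008 ] [-84.8   0.2]
rs2 [ 0.5387 -0.1684  0.008 ] [-58.6  -0.6]
```

```bash
cat >> h.py <<'E'
P0=np.array([.5960,-.1592,.158])
def lever(a,z=.067):
    w=st(P0,[.04-.08*np.cos(a),.25+.08*np.sin(a),z])[0];return w,P0[2]-a
E
python3 - <<'E'
from h import *
from rig import arm
w,y=lever(.065);print(w,y);plan(arm.get_obs(),w,y)
E
```

```text
[0.51651161 0.08655044 0.067     ] 0.093
pos [0.5033 0.0803 0.2001] rpy [-1.5707  0.      0.1584] F [1.02 0.03 0.17] t 2.45 open 0.0515
total [0.2333 2.2177 0.068 ] rows 3 per row [0.0778 0.7392 0.0227]
turn units 0.624
```

carry_out([
  [0.235,0,0.07],
  [0,0.6,0],
  [0,0.6,0],
  [0,0.5,0],
  [0,0.4,0],
  [0,0.12,0],
  [0,0,0],
  [0,0,0],
], turn=[0,0.62,0,0,0,0,0,0])

```text
clock: 3.45
ee_pos: [0.5172, 0.0868, 0.0677]
eef_rot: [-1.571, -0.001, 0.094]
contact_force: [-0.5, 0.1, -0.4]
opening: 0.0511
```

Run:
```python
from h import *
from rig import arm
w,y=lever(.065);o=arm.get_obs();plan(o,w,y)
cv2.imwrite("pics/w2.png",arm.snapshot("wrist")["pixels"][:,:,::-1])
```

```text
pos [0.5172 0.0868 0.0677] rpy [-1.5708e+00 -1.5000e-03  9.4300e-02] F [-0.49  0.1  -0.37] t 3.45 open 0.0511
total [-0.012   0.0122 -0.0028] rows 1 per row [-0.012   0.0122 -0.0028]
turn units 0.013
```

View pics/w2.png

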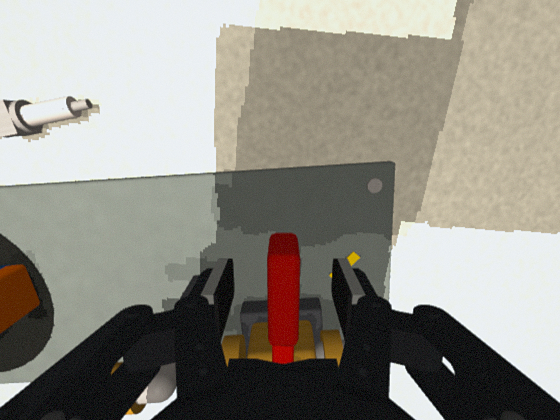

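The red block (268–300, 235–345) stands centred and aligned between the pads. Close.

carry_out([
  [0,0,0],
  [0,0,0],
  [0,0,0],
  [0,0,0],
  [0,0,0],
  [0,0,0],
], turn=[0,0,0,0,0,0], claw=1, grip_force=40)

```text
clock: 4.25
ee_pos: [0.5167, 0.0867, 0.0673]
eef_rot: [-1.571, -0.001, 0.094]
contact_force: [-0.9, -0.4, 6.5]
opening: 0.0133
```

Run:
```python
from h import *
from rig import arm
w,y=lever(np.pi/4);o=arm.get_obs();plan(o,w,y);print(w,y,o["moment"],o["contact_force"])
d=w-o["ee_pos"];th=o["eef_rot"][2]-y
# per-row arc: n rows
n=8;a=th/n
for order in("same",):
  chord=2*.08*np.sin(a/2)
  print("row: x",chord*np.sin(a/2)/.06,"z",chord*np.cos(a/2)/.06,"turn",np.rad2deg(a)/6)
```

```text
pos [0.5167 0.0867 0.0673] rpy [-1.5707e+00 -6.0000e-04  9.4300e-02] F [-0.91 -0.45  6.45] t 4.25 open 0.0133
total [0.3284 0.0051 0.877 ] rows 2 per row [0.1642 0.0025 0.4385]
turn units 6.891
[0.53140129 0.14094296 0.067     ] -0.6273981633974482 [-0.01216386  0.13945338 -0.05000515] [-0.91021332 -0.44674736  6.4523769 ]
row: x 0.0054212692619449035 z 0.12011381215931236 turn 0.8614196259519309
```

carry_out([
  [0.005,0,0.12],
  [0.005,0,0.12],
  [0.006,0,0.12],
  [0.005,0,0.12],
  [0.006,0,0.12],
  [0.005,0,0.12],
  [0.006,0,0.12],
  [0.005,0,0.12],
  [0,0,0],
  [0,0,0],
], turn=[0.86,0.86,0.86,0.86,0.86,0.86,0.86,0.87,0,0])

```text
clock: 5.5
ee_pos: [0.5317, 0.1411, 0.0673]
eef_rot: [-1.57, -0.001, -0.628]
contact_force: [-1.6, -1.3, 4.9]
opening: 0.0133
```

Run:
```python
from h import *
from rig import arm
w,y=lever(np.pi/4);o=arm.get_obs();plan(o,w,y);print(o["moment"])
s=arm.snapshot("wrist")["pixels"][:,:,::-1];cv2.imwrite("pics/w3.png",s)
a=arm.snapshot("top")["pixels"][:,:,::-1];cv2.imwrite("pics/top3.png",cv2.resize(a[150:240,205:370],None,fx=4.8,fy=4.8,interpolation=cv2.INTER_CUBIC))
```

```text
pos [0.5317 0.1411 0.0673] rpy [-1.5701e+00 -6.0000e-04 -6.2760e-01] F [-1.56 -1.29  4.88] t 5.5 open 0.0133
total [-0.0026  0.0049 -0.0058] rows 1 per row [-0.0026  0.0049 -0.0058]
turn units -0.002
[-0.22129625  0.00463661 -0.21245534]
```

View pics/w3.png

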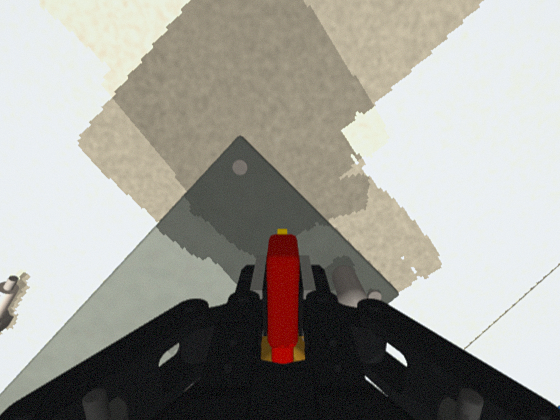

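carry_out([
  [0,0,0],
  [0,0,0],
  [0,0,0],
  [0,0,0],
  [0,-0.4,0],
  [0,-0.8,0],
  [0,-0.9,0],
  [0,-0.4,0],
  [0,0,0],
], turn=[0,0,0,0,0,0,0,0,0], claw=0.4)

```text
clock: 6.72
ee_pos: [0.5319, 0.1412, 0.2185]
eef_rot: [-1.568, -0.003, -0.627]
contact_force: [-0.8, -0.9, -0.4]
opening: 0.0512
```

Run:
```python
from h import *
from rig import arm
o=arm.get_obs();plan(o,[.579,-.1055,.2],.2-np.pi)
s=arm.snapshot("wrist")["pixels"][:,:,::-1];cv2.imwrite("pics/w4.png",s)
c=wristcam(o["ee_pos"],o["eef_rot"])
def L(a,r,z): return st(P0,[.04-r*np.cos(a),.25+r*np.sin(a),z])
for a in (.735,.785,.835): print(a,proj(c,L(a,.103,.1)),proj(c,L(a,.057,.1)))
cv2.imwrite("pics/w4z.png",cv2.resize(s[150:350,180:380],None,fx=3,fy=3,interpolation=cv2.INTER_CUBIC))
```

```text
pos [0.5319 0.1412 0.2185] rpy [-1.5683 -0.0025 -0.6271] F [-0.76 -0.89 -0.38] t 6.72 open 0.0512
total [ 3.0477  0.3094 -2.8702] rows 5 per row [ 0.6095  0.0619 -0.574 ]
turn units 22.102
0.735 [[275.38630343 183.96052169]] [[278.1722292  232.49369488]]
0.785 [[281.1744003  183.81640443]] [[281.21957143 232.42017811]]
0.835 [[286.9621726  183.95818336]] [[284.26688313 232.48985792]]
```

View pics/w4z.png

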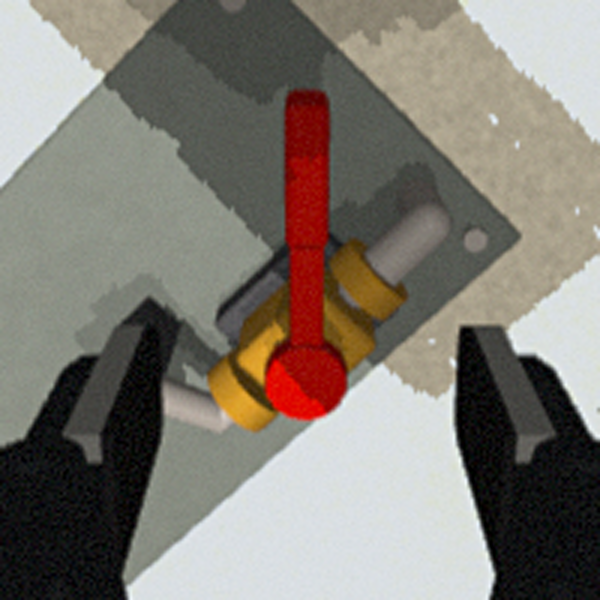

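carry_out([
  [0.61,0,-0.574],
  [0.61,0,-0.574],
  [0.61,0,-0.574],
  [0.61,0,-0.574],
  [0.61,0,-0.574],
  [0,0,0],
  [0,0,0],
  [0,0,0],
  [0,0,0],
  [0,0,0],
  [0,0,0],
  [0,0,0],
], turn=[1,1,1,1,1,1,1,1,1,1,1,1])

```text
clock: 8.28
ee_pos: [0.5257, -0.1072, 0.2151]
eef_rot: [-1.574, 0.0, -1.887]
contact_force: [-0.4, 0.0, -0.2]
opening: 0.0515
```

Run:
```python
from h import *
from rig import arm
o=arm.get_obs();plan(o,[.579,-.1055,.2],.2-np.pi);print(o["joint_positions"])
```

```text
pos [ 0.5257 -0.1072  0.2151] rpy [-1.5736e+00  1.0000e-04 -1.8873e+00] F [-0.44  0.05 -0.2 ] t 8.28 open 0.0515
total [-0.3031  0.249   0.8358] rows 2 per row [-0.1516  0.1245  0.4179]
turn units 10.068
[-3.24308404e-01  3.85264407e-01  1.79370779e+00  9.05291602e-05
  9.65461197e-01 -7.89398277e-03]
```

carry_out([
  [-0.15,0.1,0.42],
  [-0.15,0.1,0.42],
  [0,0,0],
  [0,0,0],
  [0,0,0],
  [0,0,0],
  [0,0,0],
  [0,0,0],
  [0,0,0],
  [0,0,0],
  [0,0,0],
  [0,0,0],
], turn=[0,0,1,1,1,1,1,1,1,1,1,1])

```text
clock: 9.78
ee_pos: [0.5792, -0.1056, 0.2029]
eef_rot: [-1.572, -0.003, -2.935]
contact_force: [-0.1, 0.1, 0.9]
opening: 0.0512
```

carry_out([
  [0,0,0],
  [0,0,0],
], turn=[0,0])

```text
clock: 10.02
ee_pos: [0.5795, -0.1057, 0.204]
eef_rot: [-1.572, -0.001, -2.929]
contact_force: [0.4, -0.5, 0.7]
opening: 0.0513
```

Run:
```python
from h import *
from rig import arm
o=arm.get_obs();plan(o,[.579,-.1055,.2],.2-np.pi);print(o["joint_positions"])
s=arm.snapshot("wrist")["pixels"][:,:,::-1];cv2.imwrite("pics/w5.png",s)
np.savez("w5.npz",p=o["ee_pos"],r=o["eef_rot"])
```

```text
pos [ 0.5795 -0.1057  0.204 ] rpy [-1.5716e+00 -1.2000e-03 -2.9287e+00] F [ 0.37 -0.49  0.74] t 10.03 open 0.0513
total [ 0.0076  0.066  -0.0047] rows 1 per row [ 0.0076  0.066  -0.0047]
turn units 0.123
[-2.92523230e-01  4.69118204e-01  1.68061474e+00  9.89949613e-05
  9.93315851e-01  1.06537673e+00]
```

View pics/w5.png

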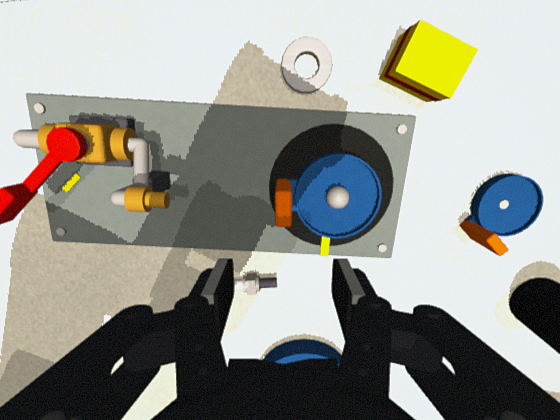

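Run:
```python
import cv2
a=cv2.imread("pics/w5.png");cv2.imwrite("pics/w5z.png",cv2.resize(a[110:260,255:425],None,fx=4.0,fy=4.0,interpolation=cv2.INTER_CUBIC))
```

```text
(no output)
```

View pics/w5z.png

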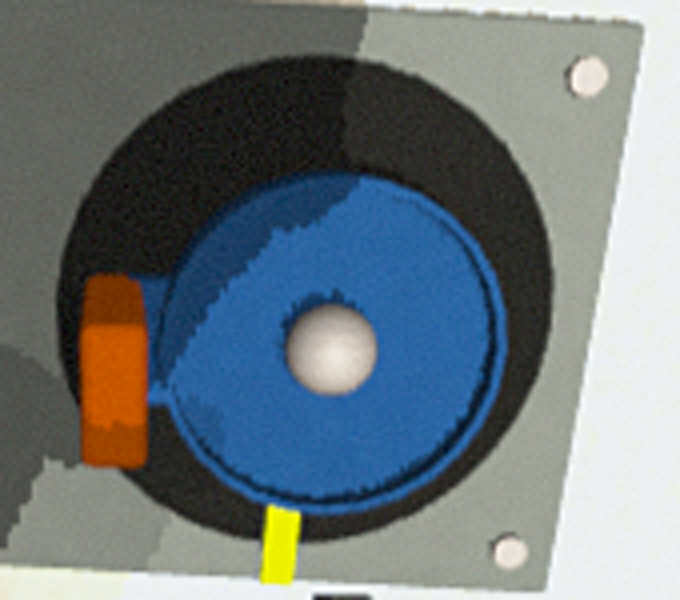

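Run:
```python
from h import *
d=np.load("w5.npz");c=wristcam(d["p"],d["r"])
B=lambda z:(np.array(z,float)+.5)/4-.5+[255,110]
p=P0
inv=lambda W:(np.array([[np.cos(p[2]),np.sin(p[2])],[-np.sin(p[2]),np.cos(p[2])]])@(W[:2]-p[:2])*1000).round(1)
R={}
for n,u,z in [("c--",(547,590),.008),("c+-",(643,22),.008),("disc",(305.5,300),.008),("ball",(332,350),.027),("hand",(114.5,395),.078),("h1",(83,324),.078),("h2",(146,323),.078),("h3",(148,466),.078),("h4",(81,466),.078),("st1",(284,507),.008),("rimL",(160,345),.03),("rimR",(507,345),.03),("rimT",(330,172),.03),("rimB",(330,515),.03)]:
  W=ray_at_z(c,B(u),z);R[n]=W;print(n,W.round(4),inv(W))
v=R["hand"]-R["ball"];print(np.hypot(*v[:2]),np.arctan2(v[1],v[0]))
e=R["h1"]-R["h4"];print("edge dir yaw",np.arctan2(e[1],e[0])); e=R["h2"]-R["h3"];print(np.arctan2(e[1],e[0]))
```

```text
c-- [ 0.5264 -0.256   0.008 ] [-84.  -84.6]
c+- [ 0.6917 -0.2283  0.008 ] [ 83.6 -83.3]
disc [ 0.5989 -0.159   0.008 ] [ 2.9 -0.2]
ball [ 0.5899 -0.1659  0.027 ] [-7.1 -5.6]
hand [ 0.5784 -0.1069  0.078 ] [-9.1 54.5]
h1 [ 0.5934 -0.0962  0.078 ] [ 7.4 62.6]
h2 [ 0.5967 -0.1103  0.078 ] [ 8.4 48.2]
h3 [ 0.5629 -0.1184  0.078 ] [-26.3  45.5]
h4 [ 0.5595 -0.1028  0.078 ] [-27.2  61.5]
st1 [ 0.5358 -0.1691  0.008 ] [-61.   -0.3]
rimL [ 0.5818 -0.1189  0.03  ] [-7.6 42. ]
rimR [ 0.6019 -0.2115  0.03  ] [ -2.4 -52.5]
rimT [ 0.6364 -0.152   0.03  ] [41.1  0.7]
rimB [ 0.5437 -0.1774  0.03  ] [-54.5  -9.7]
0.06011290248891092 1.762588368585038
edge dir yaw 0.19249558533116853
0.23555047899674045
```

Run:
```python
from h import *
from rig import arm
plan(arm.get_obs(),[.5783,-.1066,.041],-2.938)
```

```text
pos [ 0.5796 -0.1057  0.2042] rpy [-1.5714e+00 -9.0000e-04 -2.9291e+00] F [-0.04  0.35 -0.03] t 10.07 open 0.0511
total [0.0218 2.7203 0.0116] rows 3 per row [0.0073 0.9068 0.0039]
turn units 0.085
```

carry_out([
  [0.02,0,0.01],
  [0,0.6,0],
  [0,0.7,0],
  [0,0.6,0],
  [0,0.4,0],
  [0,0.3,0],
  [0,0.12,0],
  [0,0,0],
  [0,0,0],
], turn=[0.08,0,0,0,0,0,0,0,0])

```text
clock: 11.2
ee_pos: [0.5791, -0.1067, 0.0425]
eef_rot: [-1.57, 0.001, -2.939]
contact_force: [0.2, -0.8, -0.5]
opening: 0.0511
```

Run:
```python
from h import *
from rig import arm
o=arm.get_obs();plan(o,[.5783,-.1066,.041],-2.938)
s=arm.snapshot("wrist")["pixels"][:,:,::-1];cv2.imwrite("pics/w6.png",s)
```

```text
pos [ 0.5791 -0.1067  0.0425] rpy [-1.5702e+00  1.2000e-03 -2.9394e+00] F [ 0.24 -0.83 -0.47] t 11.2 open 0.0511
total [ 0.013   0.0251 -0.0041] rows 1 per row [ 0.013   0.0251 -0.0041]
turn units -0.013
```

View pics/w6.png

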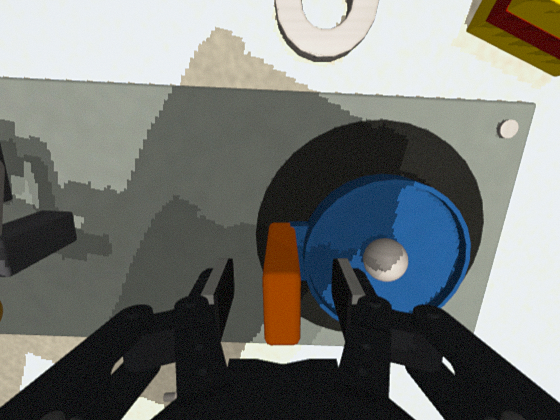

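carry_out([
  [0,0,0],
  [0,0,0],
  [0,0,0],
  [0,0,0],
  [0,0,0],
  [0,0,0],
], turn=[0,0,0,0,0,0], claw=1, grip_force=80)

```text
clock: 12.0
ee_pos: [0.579, -0.1066, 0.0422]
eef_rot: [-1.571, 0.001, -2.939]
contact_force: [-0.6, 0.1, 6.2]
opening: 0.0155
```

carry_out([
  [0,-0.02,0],
  [0,-0.04,0],
  [0,-0.06,0],
  [0,-0.08,0],
  [0,-0.08,0],
  [0,-0.06,0],
  [0,-0.04,0],
  [0,-0.02,0],
  [0,0,0],
  [0,0,0],
], turn=[0,0,0,0,0,0,0,0,0,0])

```text
clock: 13.25
ee_pos: [0.5786, -0.1066, 0.0656]
eef_rot: [-1.571, -0.0, -2.939]
contact_force: [0.1, -0.4, -3.8]
opening: 0.0152
```

Run:
```python
from h import *
from rig import arm
o=arm.get_obs();plan(o,[.5783,-.1066,.041],-2.938);print(o["moment"])
s=arm.snapshot("wrist")["pixels"][:,:,::-1];cv2.imwrite("pics/w7.png",s)
a=arm.snapshot("scene")["pixels"][:,:,::-1];cv2.imwrite("pics/s7.png",cv2.resize(a[150:295,170:365],None,fx=4.,fy=4.,interpolation=cv2.INTER_CUBIC))
```

```text
pos [ 0.5786 -0.1066  0.0656] rpy [-1.5710e+00 -1.0000e-04 -2.9395e+00] F [ 0.12 -0.39 -3.78] t 13.25 open 0.0152
total [ 5.600e-03  4.093e-01 -4.000e-04] rows 1 per row [ 5.600e-03  4.093e-01 -4.000e-04]
turn units -0.014
[ 0.13228654  0.01194968 -0.00158149]
```

View pics/w7.png

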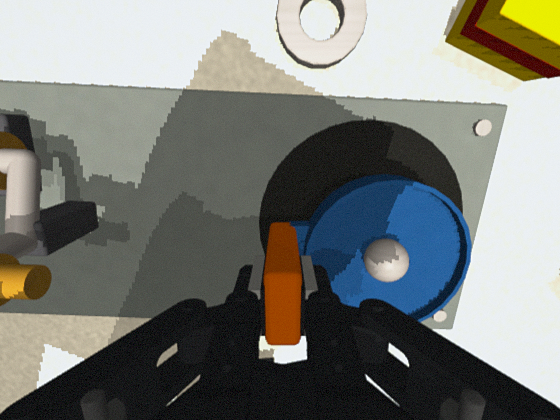

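View pics/s7.png

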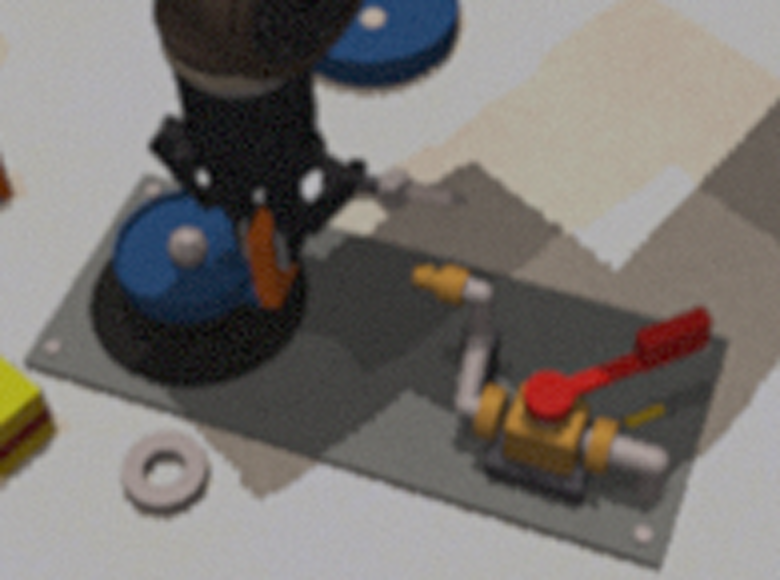

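carry_out([
  [0,-0.04,0],
  [0,-0.08,0],
  [0,-0.12,0],
  [0,-0.16,0],
  [0,-0.16,0],
  [0,-0.12,0],
  [0,-0.08,0],
  [0,-0.05,0],
  [0,-0.02,0],
  [0,0,0],
], turn=[0,0,0,0,0,0,0,0,0,0])

```text
clock: 14.6
ee_pos: [0.5787, -0.1066, 0.1154]
eef_rot: [-1.571, -0.0, -2.939]
contact_force: [0.5, -1.0, -3.1]
opening: 0.0152
```

carry_out([
  [0.01,0,0],
  [0.02,0,0.0002],
  [0.03,0,0.0005],
  [0.042,0,0.0009],
  [0.042,0,0.0009],
  [0.042,0,0.0009],
  [0.042,0,0.0009],
  [0.042,0,0.0009],
  [0.042,0,0.0009],
  [0.042,0,0.0009],
  [0.042,0,0.0009],
  [0.042,0,0.0009],
], turn=[-0.1,-0.2,-0.3,-0.4,-0.4,-0.4,-0.4,-0.4,-0.4,-0.4,-0.4,-0.4])

```text
clock: 16.1
ee_pos: [0.5547, -0.1174, 0.1155]
eef_rot: [-1.571, -0.0, -2.497]
contact_force: [-0.2, -0.6, -2.8]
opening: 0.0152
```

carry_out([
  [0.042,0,0.0009],
  [0.042,0,0.0009],
  [0.042,0,0.0009],
  [0.042,0,0.0009],
  [0.042,0,0.0009],
  [0.042,0,0.0009],
  [0.042,0,0.0009],
  [0.042,0,0.0009],
  [0.042,0,0.0009],
  [0.042,0,0.0009],
  [0.042,0,0.0009],
  [0.042,0,0.0009],
], turn=[-0.4,-0.4,-0.4,-0.4,-0.4,-0.4,-0.4,-0.4,-0.4,-0.4,-0.4,-0.4])

```text
clock: 17.6
ee_pos: [0.536, -0.1407, 0.1155]
eef_rot: [-1.571, 0.0, -1.994]
contact_force: [-0.4, 0.5, -3.9]
opening: 0.0153
```

Run:
```python
from h import *
from rig import arm
o=arm.get_obs();plan(o,[.578,-.1066,.1152],-1.4128);print(o["moment"])
s=arm.snapshot("wrist")["pixels"][:,:,::-1];cv2.imwrite("pics/w8.png",s)
```

```text
pos [ 0.536  -0.1407  0.1155] rpy [-1.5709  0.     -1.9942] F [-0.42  0.47 -3.94] t 17.6 open 0.0153
total [-0.8058  0.005   0.4042] rows 1 per row [-0.8058  0.005   0.4042]
turn units -5.552
[-0.01616059  0.09424515  0.01324455]
```

View pics/w8.png

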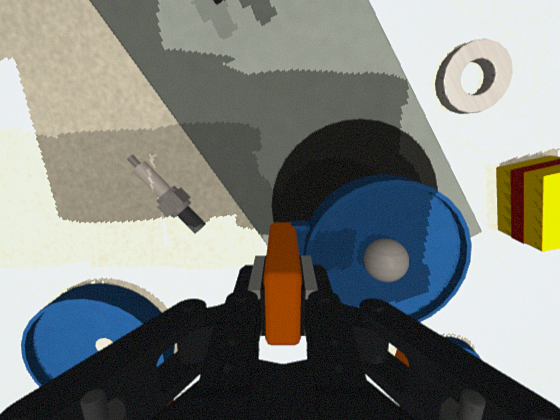

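carry_out([
  [0.042,0,0.0009],
  [0.042,0,0.0009],
  [0.042,0,0.0009],
  [0.042,0,0.0009],
  [0.042,0,0.0009],
  [0.042,0,0.0009],
  [0.042,0,0.0009],
  [0.042,0,0.0009],
  [0.042,0,0.0009],
  [0.042,0,0.0009],
  [0.042,0,0.0009],
  [0.042,0,0.0009],
], turn=[-0.4,-0.4,-0.4,-0.4,-0.4,-0.4,-0.4,-0.4,-0.4,-0.4,-0.4,-0.4])

```text
clock: 19.15
ee_pos: [0.5309, -0.1702, 0.1155]
eef_rot: [-1.571, 0.0, -1.493]
contact_force: [-0.9, -0.0, -3.4]
opening: 0.0151
```

carry_out([
  [0.031,0,0],
  [0.021,0,0],
  [0.016,0,0],
  [0.01,0,0],
  [0,0,0],
  [0,0,0],
  [0,0,0],
], turn=[-0.3,-0.2,-0.15,-0.1,0,0,0])

```text
clock: 20.02
ee_pos: [0.5315, -0.1747, 0.1155]
eef_rot: [-1.571, 0.0, -1.416]
contact_force: [0.6, 0.1, -2.4]
opening: 0.0149
```

Run:
```python
from h import *
from rig import arm
o=arm.get_obs();plan(o,[.578,-.1066,.1152],-1.4128);print(o["moment"])
np.savez("w9.npz",p=o["ee_pos"],r=o["eef_rot"])
s=arm.snapshot("wrist")["pixels"][:,:,::-1];cv2.imwrite("pics/w9.png",s)
cv2.imwrite("pics/w9z.png",cv2.resize(s[110:360,230:490],None,fx=2.4,fy=2.4,interpolation=cv2.INTER_CUBIC))
a=arm.snapshot("scene")["pixels"][:,:,::-1];cv2.imwrite("pics/s9.png",cv2.resize(a[150:295,170:365],None,fx=4.,fy=4.,interpolation=cv2.INTER_CUBIC))
a=arm.snapshot("top")["pixels"][:,:,::-1];cv2.imwrite("pics/t9.png",cv2.resize(a[150:240,205:370],None,fx=4.8,fy=4.8,interpolation=cv2.INTER_CUBIC))
```

```text
pos [ 0.5315 -0.1747  0.1155] rpy [-1.5707e+00  1.0000e-04 -1.4158e+00] F [ 0.6   0.14 -2.4 ] t 20.02 open 0.0149
total [-1.002   0.0047  0.9412] rows 2 per row [-0.501   0.0023  0.4706]
turn units -0.028
[-0.00241404  0.11152336 -0.01178933]
```

View pics/w9z.png

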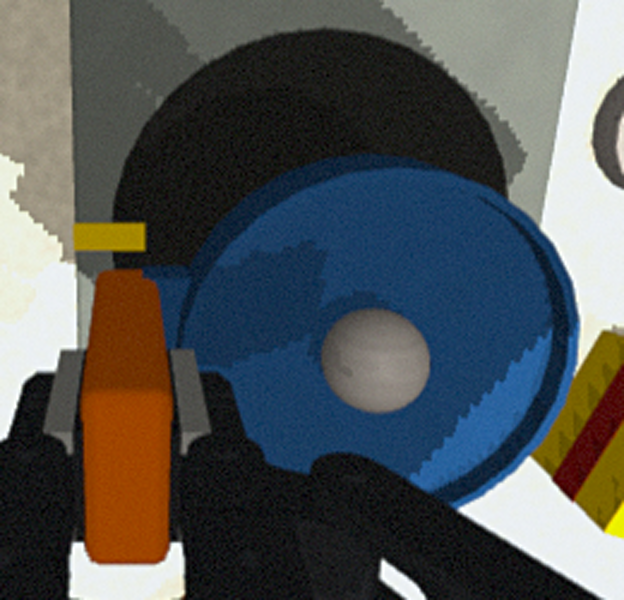

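View pics/s9.png

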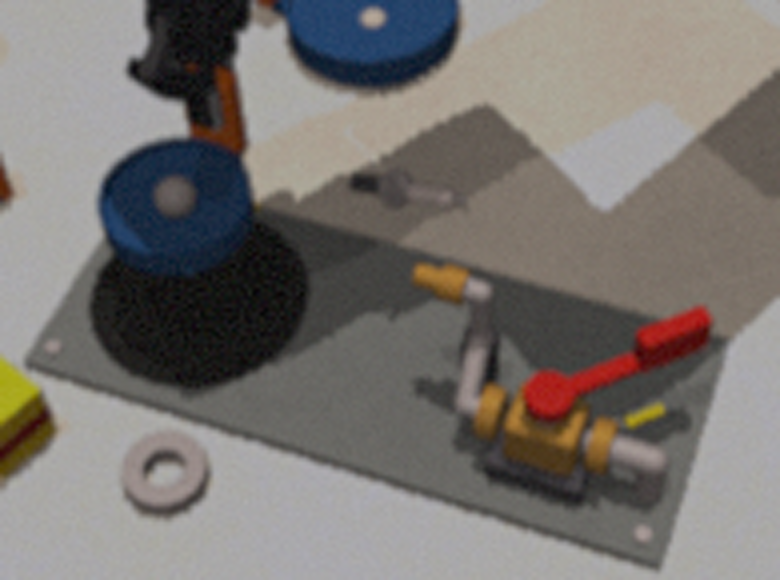

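View pics/t9.png

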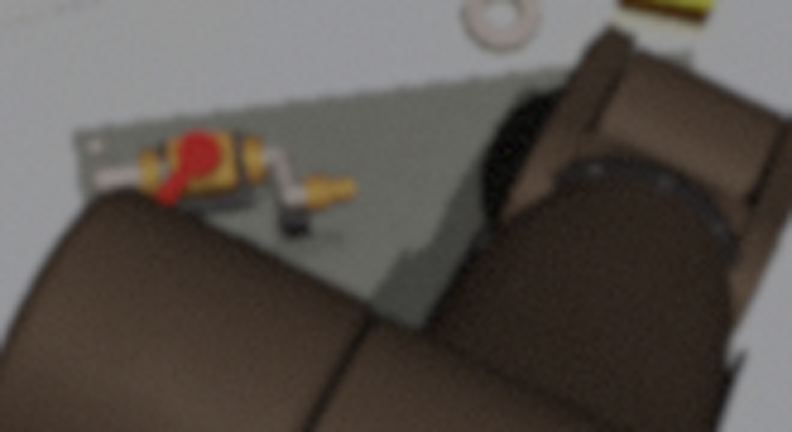

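Run:
```python
from h import *
d=np.load("w9.npz")
for n in ("w6","w7","w8","w9"):
  a=cv2.imread(f"pics/{n}.png").astype(int)
  b,g,r=a[...,0],a[...,1],a[...,2]
  m=((np.minimum(r,g)*1.15>b)&(abs(r-g)<30)&(r>60)).astype(np.uint8)
  m[:225]=0;m[300:]=0;m[:,:355]=0;m[:,425:]=0
  m=cv2.morphologyEx(m,cv2.MORPH_OPEN,np.ones((3,3),np.uint8))
  k,l,s,ce=cv2.connectedComponentsWithStats(m);i=1+np.argmax(s[1:,4])
  print(n,"ball",ce[i].round(2),s[i])
  bl=((b>1.5*r)&(b>40)).astype(np.uint8);bl=cv2.morphologyEx(bl,cv2.MORPH_OPEN,np.ones((3,3),np.uint8))
  ys,xs=np.nonzero(bl[176:330,300:500]);
  print("  rim right by row",[int(np.nonzero(bl[y,300:500])[0].max()+300) for y in range(200,310,12)],"top by col",[int(np.nonzero(bl[100:300,x])[0].min()+100) for x in range(340,460,15)])
  o=((r>1.8*g)&(r>60)&(b<60)).astype(np.uint8)[:, 250:315];ys,xs=np.nonzero(o[215:355]);print("  handle",xs.min()+250,xs.max()+250,ys.min()+215,ys.max()+215,"rows",[(int(np.nonzero(o[y])[0].min()+250),int(np.nonzero(o[y])[0].max()+250)) for y in (230,250,280,310,335)])
```

```text
w6 ball [385.41 259.36] [ 364  238   44   43 1493]
  rim right by row [450, 460, 466, 469, 470, 469, 465, 459, 451, 413] top by col [186, 179, 175, 174, 176, 181, 186, 196]
  handle 263 300 222 344 rows [(269, 294), (266, 296), (263, 300), (264, 300), (265, 299)]
w7 ball [386.19 259.86] [ 364  239   45   43 1506]
  rim right by row [451, 461, 466, 469, 470, 470, 466, 461, 453, 441] top by col [187, 179, 175, 174, 176, 181, 186, 195]
  handle 263 301 222 344 rows [(269, 295), (267, 298), (263, 301), (265, 300), (265, 300)]
w8 ball [386.25 259.79] [ 364  239   45   43 1515]
  rim right by row [450, 460, 466, 469, 470, 469, 466, 460, 452, 440] top by col [186, 180, 176, 174, 176, 181, 186, 196]
  handle 263 301 222 344 rows [(270, 295), (268, 297), (263, 301), (265, 300), (265, 300)]
w9 ball [386.21 259.8 ] [ 364  239   45   43 1516]
  rim right by row [450, 459, 466, 469, 470, 469, 466, 460, 452, 440] top by col [187, 180, 176, 174, 176, 181, 186, 197]
  handle 263 301 222 344 rows [(270, 295), (267, 297), (264, 301), (265, 300), (265, 300)]
```

Run:
```python
from h import *
from rig import arm
o=arm.get_obs();pp,rr=o["ee_pos"],o["eef_rot"]
c=wristcam(pp,rr)
W=ray_at_z(c,(386.2,260.5),.1002);print("ball",W)
H=[ray_at_z(c,np.array(u)/2.4+[230,110],.1512) for u in [(82,394),(170,394),(168,561),(86,561)]];print("handle",np.mean(H,0),[h.round(4).tolist() for h in H])
S=np.array((175,197))/4+[170,150];print("ball scene",ray_at_z(CAM["scene"],S,.1))
R=Ro.from_euler('xyz',rr).as_matrix();print("ball tool",R.T@(W-pp))
v=np.mean(H,0)-W;print("dir",np.arctan2(v[1],v[0])%(2*np.pi),np.hypot(*v[:2]),"want",np.pi+P0[2])
# station from stripe / disc in this view
for n,u in dict(s1=(76,237),s2=(146,237)).items(): print(n,ray_at_z(c,np.array(u)/2.4+[230,110],.008))
print("want stripe", st(P0,[[-.085,0,.008],[-.059,0,.008]]))
```

```text
ball [ 0.59161599 -0.16733262  0.1002    ]
handle [ 0.53187377 -0.17502507  0.1512    ] [[0.522, -0.1597, 0.1512], [0.5364, -0.1574, 0.1512], [0.5418, -0.1904, 0.1512], [0.5273, -0.1926, 0.1512]]
ball scene [ 0.59089694 -0.16575775  0.1       ]
ball tool [0.00195624 0.01527848 0.06055438]
dir 3.269648759603613 0.0602354282528254 want 3.299592653589793
s1 [ 0.51326495 -0.17395368  0.008     ]
s2 [ 0.53843034 -0.17001209  0.008     ]
want stripe [[ 0.51205876 -0.17257419  0.008     ]
 [ 0.53773491 -0.16848326  0.008     ]]
```

carry_out([
  [-0.01,0,0.01],
  [-0.02,0,0.02],
  [-0.02,0,0.02],
  [-0.02,0,0.02],
  [-0.02,0,0.02],
  [-0.01,0,0.01],
  [0,0,0],
  [0,0,0],
  [0,0,0],
  [0,0,0],
], turn=[0,0,0,0,0,0,0,0,0,0])

```text
clock: 21.42
ee_pos: [0.5365, -0.1679, 0.1155]
eef_rot: [-1.571, 0.0, -1.416]
contact_force: [0.7, -0.6, -3.4]
opening: 0.015
```

Run:
```python
from h import *
from rig import arm
o=arm.get_obs();pp,rr=o["ee_pos"],o["eef_rot"];plan(o,pp,-1.4128)
s=arm.snapshot("wrist")["pixels"][:,:,::-1];cv2.imwrite("pics/w10.png",s)
a=arm.snapshot("scene")["pixels"][:,:,::-1];cv2.imwrite("pics/s10.png",cv2.resize(a[150:295,170:365],None,fx=4.,fy=4.,interpolation=cv2.INTER_CUBIC))
c=wristcam(pp,rr)
W=ray_at_z(c,(386.2,260.5),.1002);print("ball",W,"rest",st(P0,[0,0,.008]))
print(proj(CAM["scene"],W)*1,"z",(proj(CAM["scene"],W)-[170,150])*4, "rest-above",(proj(CAM["scene"],st(P0,[0,0,.1]))-[170,150])*4)
C=np.array([[85,-85,8],[-85,-85,8]])/1000;print("corner",proj(c,st(P0,C)))
t=np.linspace(0,2*np.pi,73);D=proj(c,st(P0,np.c_[.072*np.cos(t),.072*np.sin(t),.008+0*t]))
im=s.copy();cv2.polylines(im,[D.round().astype(int)],True,(0,255,0),1);u,v=D[:,0],D[:,1];cv2.imwrite("pics/w10o.png",im)
```

```text
pos [ 0.5365 -0.1679  0.1155] rpy [-1.5707e+00  1.0000e-04 -1.4158e+00] F [ 0.75 -0.55 -3.35] t 21.43 open 0.015
total [0. 0. 0.] rows 0 per row [0. 0. 0.]
turn units -0.029
ball [ 0.59658451 -0.16052456  0.1002    ] rest [[ 0.596  -0.1592  0.008 ]]
[[214.13388962 201.54869744]] z [[176.53555848 206.19478976]] rest-above [[178.91204325 206.55913998]]
corner [[433.5197731  297.99174366]
 [256.56909417 298.41064647]]
```

View pics/w10o.png

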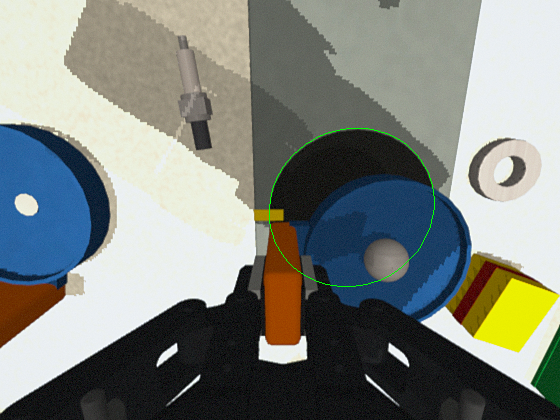

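View pics/s10.png

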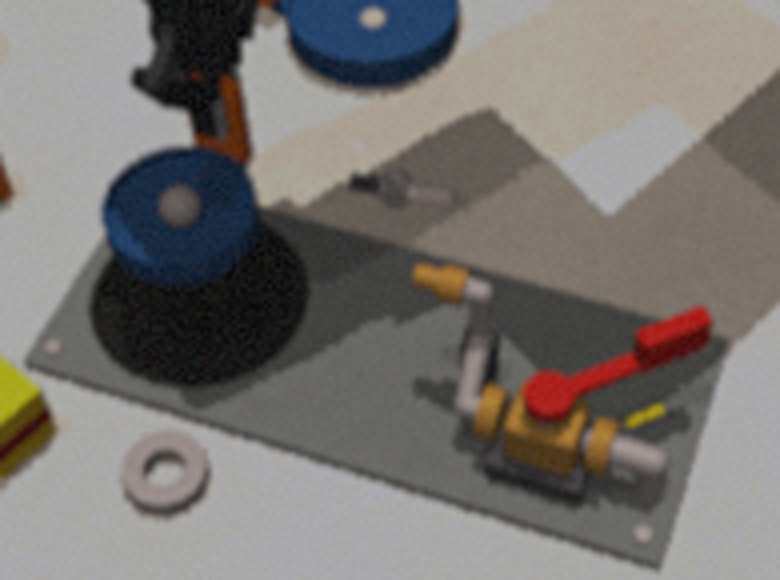

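```bash
python3 -c "
from rig import arm
print(arm.get_obs()['joint_vel'].round(4));print(arm.close_job())"
```

```text
[-0.0005  0.0008 -0.0003 -0.003  -0.0034 -0.0033]
the job is handed in; nothing more can be done
None
```

The job is done and handed in at about 21.5 s of the 51 s allowed, with the dish held still in the air.

- **Lever:** I gripped the red block, swung it along its arc to 45° and let go. A wrist picture after release put it at about 0.79–0.80 rad, in line with the yellow half-open stripe. It started at about 0.065 rad rather than fully shut, which I allowed for.
- **Dish:** I lifted it by the handle with 80 N of grip and turned it 87.5° anticlockwise about its centre. That is slightly under a quarter turn because the handle started about 2° off. The handle edges now point to station -x within about 0.01 rad. A rougher reading, from handle centre to ball centre, disagreed by about 0.03 rad.
- **Level and ball:** The dish rim, ball and handle stayed within about 1 px of their pre-lift places in the wrist pictures, so the dish is level to about half a degree. The ball never left the middle.
- **Final position:** The ball's height is about 100 mm, worked out from the tool height and not measured directly. It is about 1.5 mm off the resting place's centre by the wrist camera. The scene camera agrees to within half a pixel.
- **Not fully checked:** The resting-place position from the different views scattered by 1–3 mm, so the centring is only that certain. I touched nothing but the lever and the dish, and the bearing, carton and plug look unmoved in the last pictures. I did not look at the mug, bottle or remote again.

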